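Find the drilled end of a handle blank by feel and hold it up

ROBOT

A 7-joint arm with a two-finger parallel gripper is mounted at the origin on the work surface. World frame = base frame: x ahead of the robot, y to its left, z up, the work surface at z = 0. Lengths are in m, angles in rad, forces in N, time in s.
With the tool pointing down it reaches from about 0.425 to 0.925 m from the base axis. Payload 6.8 kg.
Tool frame: the origin (TCP) lies at the very end of the fingers, on their centre line; the grasp point (between the pads) lies 19 mm behind it; z points along the fingers, y is the line along which they close (so a half turn about z gives the same grasp; the last joint's range is limited). The gripper opens to 85 mm and grips with 20 to 120 N. Pads are 22 mm wide; open, the fingers measure 114 mm over their backs; the gripper's body (76 mm by 85 mm) begins 54 mm behind the grasp point. The pads swing forward as they close: fully open they stand 13 mm farther back than shut.
Start: joints at [1.029, 0.477, 0.022, 1.555, -0.011, 1.109, -0.083], TCP at [0.284, -0.612, 0.231] pointing down, gripper open.
Joint ranges: [-2.96, 2.96], [-0.34, 2.1], [-1.41, 1.46], [0.24, 2.44], [-1.37, 4.51], [0.17, 1.92], [-2.96, 2.96]. Speed limits (rad/s): [2.39, 2.39, 3.14, 3.14, 3.14, 3.14, 3.14].

INTERFACE

Orientations are given as a rotation vector (axis times angle).
In Python, from bench import get_obs, grab_frame, hand_in gives the robot as it stands.
- The arm moves only by the tool drive_tool, never from a script. Its argument "rows" is a list of rows, each an object with "offset": the shift along the tool's x, y, z as a fraction of full scale, a list of three; "rotation": the turn, a rotation vector about the tool's x, y, z as a fraction of full scale, a list of three; "claw": the opening, from 0 (shut) to 1 (fully open). In form: [{"offset": [tx, ty, tz], "rotation": [wx, wy, wz], "claw": claw}, ...]. A call has 1 to 20 rows; each row is the pose to reach, as a shift and turn from the pose commanded when the call began, along the tool's axes at that moment; what a row does not reach only later rows make up. Full scale, the value 1, is 0.15 m for a shift and 2 rad for a turn. A row lasts 1/12 s, in which the tool goes at most 41.7 mm and 7.16 degrees, less where a joint would pass 70% of its speed; a pose out of reach is approached as far as the arm can. A call with a number of a shift or a turn outside -1 to 1 is refused whole. A call with a gripper value outside its range is refused whole. The fingers move at their own pace and stop on an object; "force" is the grip in N (left out, the last holds). Time passes only in rows, so rows that repeat a pose let the fingers close. It gives the time, the measured TCP pose, the force, the opening and the grip force at its end, in the units of the state.
- get_obs(): the state, without advancing time (a new reading comes with each control period).
- grab_frame(name): name is "scene" or "top" or "wrist"; returns a dict with "frame" (420x560x3 uint8, red, green, blue), "z_map" (420x560 float32, m along the optical axis (not along the pixel's ray), 0 where there is no reading), "vfov" (degrees; the focal length in pixels is half the picture's height over the tangent of half this angle, whatever the lens; pixels are square), "cx", "cy" (the principal point, pixels), "R" (3x3) and "t" (3): a world point X has camera coordinates R X + t. Camera axes: x right, y down, z forward; pixel columns grow to the right and rows downward; lengths in m; the calibration is good to about 2 mm. A picture is of the moment at which its call begins.
- hand_in(): hands the job in; it is judged then, once.
The state is a dict: "clock": time; "joints": joint angles; "qvel": joint speeds; "tau": joint torques, N m; "tcp_pos": TCP position; "orientation": TCP orientation; "contact_force": force on the tool from outside, world axes, zero at the start; "moment": the same for the moment, N m; "grip_width": finger opening in m; "gripper_force": force on a finger pad.
Only numpy, scipy, OpenCV 4.12 (cv2) and the standard library are available. Lean on these libraries where they do the work, as an engineer would, in place of code of your own. Each camera call takes 0.05 s, during which the arm holds its last target. There are 200 camera calls.

TASK

One end of the wooden handle blank in the checking cradle has a blind hole for the tool tang. Find it by feel: slide the blank along the groove against one pin, then the other if that end is solid, until a pin has gone nearly the whole way into the hole; then take the blank out, turn it so that the hole faces straight up, and finish still holding it like that in the gripper, still and touching nothing else, with its middle about 20 cm above the table. Leave the other things on the table where they are.

Things in the scene. Friction and masses are not known exactly. Their poses are not given: they have to be found in the camera images.
- blank: Light-wood cylinder, 32 mm in diameter, 80 mm long, about 60 g, lying in the cradle groove, 3 to 11 mm from the pin tip at each end. Origin at its middle, on its axis; x along its length. ONE end has a blind hole on the axis, 15 mm in diameter, 36 mm deep; the other is flat and solid. Which end is drilled is not told: find it by feel.
- cradle: Fixed checking cradle, the same either way round: base 210 x 64 x 10 mm with a V-groove rail on it, 158 mm long, at most 31 mm wide: fingers can straddle rail and blank. Origin on the table under the middle; x along the groove. The blank lies with its axis 50 mm above the table. A steel post with a pin closes each end: posts 26 mm wide, 59 mm high, inner faces 79 mm from the middle.
- pin_a (a point): Tip of the steel pin on the +x post, 47 mm from the cradle middle, 50 mm above the table. The pin, 10 mm in diameter and 32 mm long, points inward on the axis of the groove: it enters a drilled end until the post stops the blank, and stops a solid end at once.
- pin_b (a point): Tip of the like pin on the -x post, 47 mm from the cradle middle, pointing inward.
- bench_block: Bystander, to be left alone: wooden carving block with a dark stop at one end, 185 x 90 mm, 35 mm high. Origin on the table under it.
- antler: Bystander, to be left alone: brown bent piece of antler, 150 mm long, 24 mm thick. Origin on the table under it.
- sand_block: Bystander, to be left alone: cork sanding block with a red sole, 82 x 47 mm, 24 mm high. Origin on the table under it.
- oil_jar: Bystander, to be left alone: amber jar with a white cap, 56 mm across, 70 mm high. Origin on the table under it.
Not all that is in view belongs to the job. Leave any black, purple or yellow look-alike of the blank alone.

How it is judged:
By the outcome, as a careful person would: the job done as asked, in the order asked, and still so for the second after the job is handed in, while the arm keeps its last pose, push and grip.
It also fails if it takes over 48 s, if anything falls off the work surface, if the arm or the gripper's body presses on something with over 40 N, if the wrist force passes 120 N, or if a joint passes its speed limit or range.

## Working session

There is one attempt and no reset: what is moved stays moved. The work goes in short steps, Python scripts to look and compute and a tool call to move; the robot and the scene stay as the last step left them, time stands still between calls to the robot, and variables do not carry over. Pictures are saved under pics/ and viewed, at most 10 in all, crops included, and the job is handed in when it is done.

Besides the shell and the picture viewer there is one more tool, called after "Call:" as a command line: name --argument value ..., lists and objects as JSON in quotes. drive_tool: Moves the arm, as the interface text tells. Its arguments: {"type":"object","properties":{"rows":{"type":"array","items":{"type":"object","properties":{"offset":{"type":"array","items":{"type":"number"}},"rotation":{"type":"array","items":{"type":"number"}},"claw":{"type":"number"}}}},"force":{"type":"number"}},"required":["rows"]}

```bash
mkdir -p pics; cat > h.py <<'E'
import numpy as np,cv2
from bench import get_obs,grab_frame,hand_in
def save(f,n): cv2.imwrite('pics/'+n,f['frame'][:,:,::-1])
def cloud(f):
    z=f['z_map'];H,W=z.shape;fl=H/2/np.tan(np.radians(f['vfov'])/2)
    v,u=np.mgrid[:H,:W]
    P=np.stack([(u-f['cx'])/fl*z,(v-f['cy'])/fl*z,z],-1)
    return (P-f['t'])@f['R']
E
python3 - <<'E'
from h import *
a=grab_frame('top');b=grab_frame('scene')
save(a,'top.png');save(b,'scene.png')
print(get_obs()); np.set_printoptions(precision=4,suppress=True)
for f in(a,b): print(f['vfov'],f['cx'],f['cy'],f['R'],f['t'])
E
```

```text
{'clock': 0.1, 'joints': array([ 1.02885705,  0.47767701,  0.02230454,  1.5563717 , -0.01151275,
        1.10932024, -0.08307509]), 'qvel': array([ 0.00019928, -0.00119965,  0.00063884, -0.00173795, -0.0005919 ,
        0.00132944,  0.00090107]), 'tau': array([ 5.48013108e-03, -5.97758639e+01,  1.61391858e+00, -2.81953132e+01,
        1.27716290e-02,  5.04687967e-03,  4.42550444e-06]), 'tcp_pos': array([ 0.28352313, -0.61196059,  0.23044124]), 'orientation': array([-3.06639338e+00, -6.75911210e-01,  6.94664573e-04]), 'contact_force': array([ 0.42971644, -0.71296514,  0.47197868]), 'moment': array([ 0.04168996,  0.03622199, -0.02320582]), 'gripper_force': 0.0, 'grip_width': 0.08539906309366976}
54.312075694930776 280.1807143734608 211.77217740986046 [[-0.0603 -0.9982  0.0005]
 [-0.9778  0.059  -0.2012]
 [ 0.2008 -0.0126 -0.9795]] [0.0392 0.5637 1.1101]
51.842071661824235 280.68247313453924 212.2483578110068 [[-0.721   0.6928  0.0127]
 [ 0.5715  0.605  -0.5544]
 [-0.3917 -0.3925 -0.8321]] [ 0.3756 -0.285   1.2395]
```

View pics/top.png

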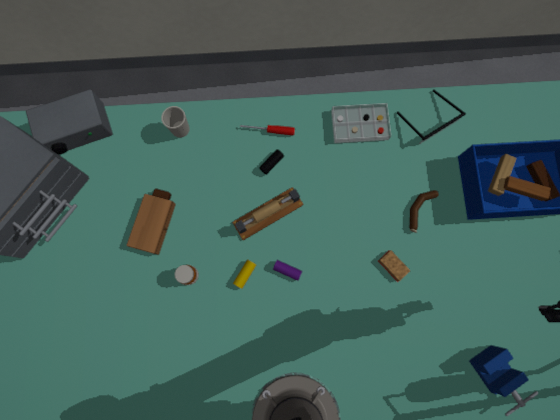

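View pics/scene.png

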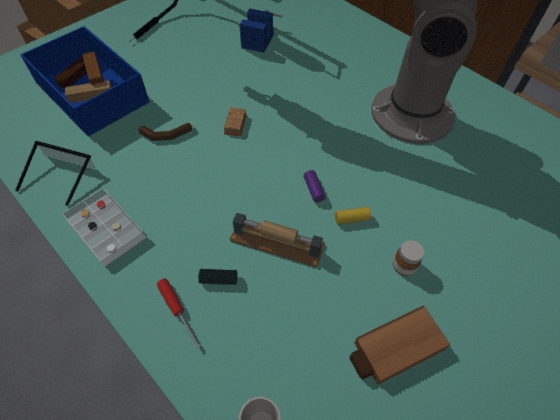

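The top view shows the cradle at about (268,214), with grey posts at (241,224) and (293,197) and the light-wood blank between them. Things that could be mistaken for the blank: black cylinder (272,161), yellow (245,274), purple (288,270), and wooden pieces in the blue bin (503,174) and (528,188). I choose the light-wood one in the cradle, which the scene view shows at (278,234).

```bash
python3 - <<'E'
from h import *
np.set_printoptions(precision=4,suppress=True)
for n,(x0,y0,x1,y1) in {'top':(225,180,312,245),'scene':(220,205,335,270)}.items():
    f=grab_frame(n);P=cloud(f)
    sub=P[y0:y1,x0:x1].reshape(-1,3);col=f['frame'][y0:y1,x0:x1].reshape(-1,3)
    crop=cv2.resize(f['frame'][y0:y1,x0:x1],None,fx=6,fy=6,interpolation=cv2.INTER_CUBIC);cv2.imwrite(f'pics/c_{n}.png',crop[:,:,::-1])
    hsv=cv2.cvtColor(col[None],cv2.COLOR_RGB2HSV)[0].astype(int)
    base=sub[(sub[:,2]>.004)]
    r=cv2.minAreaRect((base[:,:2]*1000).astype(np.float32)); print(n,'all',r)
    hi=sub[:,2]>.045
    grey=hi&(hsv[:,1]<90); wood=hi&(hsv[:,1]>=90)&(hsv[:,0]<30)
    for nm,m in(('grey',grey),('wood',wood)):
        Q=sub[m]; print(nm,m.sum(),Q[:,2].max(),cv2.minAreaRect((Q[:,:2]*1000).astype(np.float32)))
    c,s=np.array(r[0])/1000,0
    Q=sub[wood];d=np.linalg.svd(Q[:,:2]-Q[:,:2].mean(0))[2][0] if len(Q)<3000 else 0;print('dir',d,np.degrees(np.arctan2(d[1],d[0])))
    g=sub[grey];k=(g[:,:2]-c)@d
    for q in(g[k>0.03],g[k<-.03]):
        qt=q[q[:,2]>.055]; print('post top',len(qt),qt.mean(0),(qt[:,:2]-c).dot(d).min(),(qt[:,:2]-c).dot(d).max())
E
```

```text
top all ((504.56427001953125, 45.83656311035156), (259.9559020996094, 344.225830078125), 86.54621124267578)
grey 229 1.2007626522885224 ((481.0242614746094, -8.673934936523438), (238.6905059814453, 201.6990203857422), 28.052648544311523)
wood 322 1.2007626522885224 ((488.2266845703125, 68.73085021972656), (145.931884765625, 296.0862121582031), 80.97682189941406)
dir [-0.9963  0.0863] 175.0465925245294
post top 2 [0.3306 0.0199 1.2008] 0.1711017359754586 0.1711017359754586
post top 108 [0.5957 0.0021 0.0589] -0.13378210423377476 -0.03007103625675173
scene all ((715.0350952148438, 182.7128143310547), (594.6192016601562, 233.6829376220703), 46.9678955078125)
grey 511 0.8687026962976154 ((692.24365234375, 221.35997009277344), (545.2470092773438, 186.5160369873047), 56.88721466064453)
wood 446 0.8687026962976154 ((724.35791015625, 226.27273559570312), (514.5703125, 78.85783386230469), 50.21788024902344)
dir [-0.6626 -0.749 ] -131.49809657701323
post top 290 [0.5758 0.0455 0.0587] 0.14853255082927064 0.2442681244583899
post top 26 [0.9193 0.3988 0.8687] -0.2971531357316265 -0.2971531357316265
```

View pics/c_top.png

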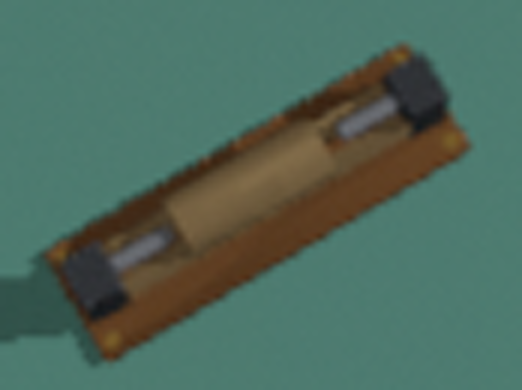

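The crop confirms it: light-wood blank on the rail, with dark posts at crop (95,280) and (415,95) and grey pins on both sides. Next I drop the zero-depth pixels and refit.

```bash
cat > m.py <<'E'
from h import *
np.set_printoptions(precision=4,suppress=True)
for n,(x0,y0,x1,y1) in {'top':(225,180,312,245),'scene':(220,205,335,270)}.items():
    f=grab_frame(n);P=cloud(f)[y0:y1,x0:x1].reshape(-1,3)
    hsv=cv2.cvtColor(f['frame'],cv2.COLOR_RGB2HSV)[y0:y1,x0:x1].reshape(-1,3).astype(int)
    ok=(P[:,2]>.004)&(P[:,2]<.08)&(abs(P[:,0]-.58)<.15)&(abs(P[:,1]-.03)<.15)
    base=P[ok&(P[:,2]<.02)&((hsv[:,0]<25)|(hsv[:,0]>165))]
    print(n,'base',cv2.minAreaRect((base[:,:2]*1000).astype(np.float32)))
    top=P[ok&(P[:,2]>.054)]; w=hsv[ok&(P[:,2]>.054)]
    wood=top[(w[:,1]>75)&(w[:,0]<30)&(top[:,2]>.058)]; grey=top[w[:,1]<=75]
    c=grey[:,:2].mean(0); d=np.linalg.svd(grey[:,:2]-c)[2][0]; d*=np.sign(d[0])
    k=(grey[:,:2]-c)@d; p1=grey[k>.03];p2=grey[k<-.03]
    A,B=p1.mean(0),p2.mean(0); M=(A+B)/2;u=(A-B)[:2];L=np.linalg.norm(u);u/=L
    print('posts',len(p1),len(p2),A,B,'sep',L,'mid',M,'yaw',np.degrees(np.arctan2(u[1],u[0])))
    s=(wood[:,:2]-M[:2])@u; print('wood',len(wood),'s',np.percentile(s,[0,2,98,100]),'z',wood[:,2].max(),'lat',((wood[:,:2]-M[:2])@np.array([-u[1],u[0]])).mean())
    s1=(p1[:,:2]-M[:2])@u; s2=(p2[:,:2]-M[:2])@u;print('post s',s1.min(),s1.max(),s2.min(),s2.max())
E
python3 m.py
```

```text
top base ((573.7178955078125, 41.847686767578125), (63.98723602294922, 209.38307189941406), 27.438831329345703)
posts 86 93 [ 0.6118 -0.0323  0.0588] [0.535  0.1155 0.0588] sep 0.166638528258251 mid [0.5734 0.0416 0.0588] yaw -62.52272164961164
wood 272 s [-0.0981 -0.0422  0.0351  0.0796] z 0.07090574679929496 lat -6.488207307084367e-05
post s 0.04801904984822307 0.10041496410724209 -0.09996866940146173 -0.04707024542313552
scene base ((576.420166015625, 43.97782897949219), (66.30973815917969, 208.75726318359375), 27.503129959106445)
posts 142 135 [ 0.6145 -0.0295  0.0581] [0.537  0.1197 0.0584] sep 0.16811834147884888 mid [0.5757 0.0451 0.0583] yaw -62.5468103092773
wood 383 s [-0.0789 -0.0415  0.0348  0.0368] z 0.06917732863025869 lat 0.0028621610406141117
post s 0.03519860327865696 0.10256728338296192 -0.09947753588746669 -0.03270897617366648
```

```bash
cat > go.py <<'E'
import sys
from h import *
from scipy.spatial.transform import Rotation as Ro
def to(p,Rt=None):
    o=get_obs();R=Ro.from_rotvec(o['orientation'])
    d=R.inv().apply(np.array(p)-o['tcp_pos'])/.15
    r=(R.inv()*Rt).as_rotvec()/2 if Rt is not None else np.zeros(3)
    print('tcp',o['tcp_pos'].round(4),'off',d.round(3),'rot',r.round(3),'F',o['contact_force'].round(2),'t',round(o['clock'],2),'j',o['joints'].round(2))
def frame(x,z):
    x,z=np.array(x,float),np.array(z,float);x/=np.linalg.norm(x);z/=np.linalg.norm(z)
    return Ro.from_matrix(np.stack([x,np.cross(z,x),z],1))
a=np.radians(-62.5);u=np.array([np.cos(a),np.sin(a),0])
down=frame(-u,[0,0,-1])
E
python3 -c "
from go import *
to([.573,.046,.23],down)"
```

```text
tcp [ 0.2837 -0.6123  0.231 ] off [ 3.595 -3.171  0.008] rot [-0.    -0.    -0.808] F [ 0.61 -0.53  0.  ] t 0.3 j [ 1.03  0.48  0.02  1.56 -0.01  1.11 -0.08]
```

Call:
drive_tool --rows '[{"offset":[0.9,-0.79,0],"rotation":[0,0,0],"claw":1},{"offset":[0.9,-0.79,0],"rotation":[0,0,0],"claw":1},{"offset":[0.9,-0.79,0],"rotation":[0,0,0],"claw":1},{"offset":[0.9,-0.79,0],"rotation":[0,0,0],"claw":1},{"offset":[0.9,-0.79,0],"rotation":[0,0,0],"claw":1},{"offset":[0.9,-0.79,0],"rotation":[0,0,0],"claw":1},{"offset":[0.9,-0.79,0],"rotation":[0,0,0],"claw":1}]'

```text
clock: 0.88
tcp_pos: [0.3568, -0.448, 0.2316]
orientation: [3.067, 0.679, 0.0]
contact_force: [-0.6, -0.4, 0.2]
grip_width: 0.0854
gripper_force: 0.0
```

Call:
drive_tool --rows '[{"offset":[0.9,-0.79,0],"rotation":[0,0,0],"claw":1},{"offset":[0.9,-0.79,0],"rotation":[0,0,0],"claw":1},{"offset":[0.9,-0.79,0],"rotation":[0,0,0],"claw":1},{"offset":[0.9,-0.79,0],"rotation":[0,0,0],"claw":1},{"offset":[0.9,-0.79,0],"rotation":[0,0,0],"claw":1},{"offset":[0.9,-0.79,0],"rotation":[0,0,0],"claw":1},{"offset":[0.9,-0.79,0],"rotation":[0,0,0],"claw":1}]'

```text
clock: 1.47
tcp_pos: [0.4289, -0.2855, 0.2314]
orientation: [3.067, 0.674, -0.0]
contact_force: [-0.6, -1.6, 0.2]
grip_width: 0.085
gripper_force: 0.0
```

Call:
drive_tool --rows '[{"offset":[0.9,-0.79,0],"rotation":[0,0,0],"claw":1},{"offset":[0.9,-0.79,0],"rotation":[0,0,0],"claw":1},{"offset":[0.9,-0.79,0],"rotation":[0,0,0],"claw":1},{"offset":[0.9,-0.79,0],"rotation":[0,0,0],"claw":1},{"offset":[0.9,-0.79,0],"rotation":[0,0,0],"claw":1},{"offset":[0.9,-0.79,0],"rotation":[0,0,0],"claw":1},{"offset":[0.9,-0.79,0],"rotation":[0,0,0],"claw":1}]'

```text
clock: 2.05
tcp_pos: [0.5018, -0.1222, 0.2311]
orientation: [3.068, 0.672, -0.001]
contact_force: [-0.2, -0.8, 0.4]
grip_width: 0.0857
gripper_force: 0.0
```

```bash
python3 -c "
from go import *
to([.573,.046,.23],down)"
```

```text
tcp [ 0.5018 -0.1222  0.2311] off [ 0.9   -0.82   0.006] rot [-0.     0.001 -0.81 ] F [-0.19 -0.81  0.39] t 2.05 j [ 0.33  0.23 -0.25  1.92  0.07  1.   -1.09]
```

Call:
drive_tool --rows '[{"offset":[0.9,-0.82,0],"rotation":[0,0,-0.81],"claw":1},{"offset":[0.9,-0.82,0],"rotation":[0,0,-0.81],"claw":1},{"offset":[0.9,-0.82,0],"rotation":[0,0,-0.81],"claw":1},{"offset":[0.9,-0.82,0],"rotation":[0,0,-0.81],"claw":1},{"offset":[0.9,-0.82,0],"rotation":[0,0,-0.81],"claw":1},{"offset":[0.9,-0.82,0],"rotation":[0,0,-0.81],"claw":1},{"offset":[0.9,-0.82,0],"rotation":[0,0,-0.81],"claw":1},{"offset":[0.9,-0.82,0],"rotation":[0,0,-0.81],"claw":1},{"offset":[0.9,-0.82,0],"rotation":[0,0,-0.81],"claw":1},{"offset":[0.9,-0.82,0],"rotation":[0,0,-0.81],"claw":1},{"offset":[0.9,-0.82,0],"rotation":[0,0,-0.81],"claw":1},{"offset":[0.9,-0.82,0],"rotation":[0,0,-0.81],"claw":1},{"offset":[0.9,-0.82,0],"rotation":[0,0,-0.81],"claw":1},{"offset":[0.9,-0.82,0],"rotation":[0,0,-0.81],"claw":1},{"offset":[0.9,-0.82,0],"rotation":[0,0,-0.81],"claw":1},{"offset":[0.9,-0.82,0],"rotation":[0,0,-0.81],"claw":1}]'

```text
clock: 3.38
tcp_pos: [0.5728, 0.0463, 0.231]
orientation: [1.635, 2.683, -0.001]
contact_force: [0.2, 0.8, 0.4]
grip_width: 0.0853
gripper_force: 0.0
```

```bash
python3 - <<'E'
from go import *
np.set_printoptions(precision=4,suppress=True)
to([.573,.046,.1],down)
f=grab_frame('wrist');save(f,'w1.png');P=cloud(f).reshape(-1,3)
hsv=cv2.cvtColor(f['frame'],cv2.COLOR_RGB2HSV).reshape(-1,3).astype(int)
ok=(f['z_map'].reshape(-1)>0)&(abs(P[:,0]-.575)<.12)&(abs(P[:,1]-.044)<.12)
base=P[ok&(abs(P[:,2]-.01)<.003)&((hsv[:,0]<25)|(hsv[:,0]>165))]
if len(base)>50:print('base',len(base),cv2.minAreaRect((base[:,:2]*1000).astype(np.float32)))
c=np.array([.575,.044]);v=np.array([-u[1],u[0]])
W=ok&(P[:,2]>.056)&(P[:,2]<.072)&(hsv[:,1]>75)&(hsv[:,0]<30)
s=(P[:,:2]-c)@u[:2];l=(P[:,:2]-c)@v
W&=(abs(s)<.06)&(abs(l)<.025)
print('wood s',np.percentile(s[W],[1,99]),'lat',np.percentile(l[W],[1,50,99]),P[W,2].max())
T=ok&(abs(P[:,2]-.059)<.002)&(abs(s)>.072)&(abs(l)<.03)
for q in(T&(s>0),T&(s<0)): 
  if q.sum():print('post',q.sum(),s[q].min(),s[q].max(),l[q].min(),l[q].max())
E
```

```text
tcp [0.5728 0.0463 0.231 ] off [-0.002  0.001  0.874] rot [-0.     0.    -0.002] F [0.18 0.78 0.45] t 3.38 j [ 0.29  0.38 -0.61  1.77  0.24  1.07  0.07]
base 5387 ((574.181640625, 43.27360534667969), (63.17350387573242, 208.4723663330078), 27.449024200439453)
wood s [-0.0437  0.0346] lat [-0.016  -0.0016  0.0133] 0.06894432747444784
post 509 0.07883262472309858 0.10188115227443843 -0.01440617080363415 0.011053870083470136
post 806 -0.10049264693655881 -0.07867749228818281 -0.01420538774535402 0.011410396038332613
```

View pics/w1.png

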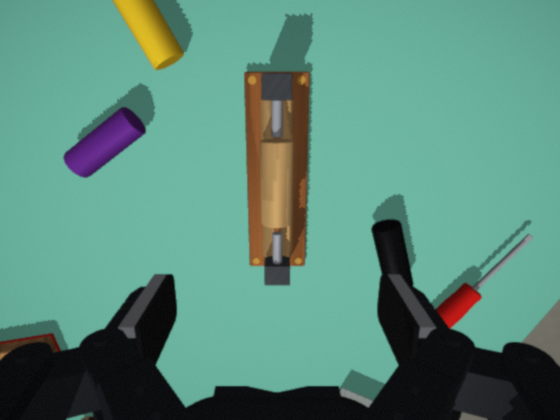

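The wrist view shows the blank at (277,183) on the groove line, with nothing near where the fingers go down.

Call:
drive_tool --rows '[{"offset":[0.01,0,0.25],"rotation":[0,0,0],"claw":1},{"offset":[0.01,0,0.5],"rotation":[0,0,0],"claw":1},{"offset":[0.01,0,0.75],"rotation":[0,0,0],"claw":1},{"offset":[0.01,0,0.9],"rotation":[0,0,0],"claw":1},{"offset":[0.01,0,0.9],"rotation":[0,0,0],"claw":1},{"offset":[0.01,0,0.9],"rotation":[0,0,0],"claw":1}]'

```text
clock: 3.93
tcp_pos: [0.5714, 0.0497, 0.0958]
orientation: [-1.626, -2.686, 0.002]
contact_force: [-0.1, 0.1, 0.0]
grip_width: 0.085
gripper_force: 0.0
```

```bash
python3 -c "
from go import *
to([.5717,.0473,.031],down)"
```

```text
tcp [0.5714 0.0497 0.0958] off [-0.016 -0.005  0.432] rot [-0.001 -0.     0.001] F [-0.11  0.06  0.02] t 3.93 j [ 0.23  0.54 -0.55  1.88  0.37  0.82 -0.04]
```

Call:
drive_tool --rows '[{"offset":[-0.01,-0.005,0.15],"rotation":[0,0,0],"claw":1},{"offset":[-0.01,-0.005,0.3],"rotation":[0,0,0],"claw":1},{"offset":[-0.01,-0.005,0.43],"rotation":[0,0,0],"claw":1},{"offset":[-0.01,-0.005,0.43],"rotation":[0,0,0],"claw":1},{"offset":[-0.01,-0.005,0.43],"rotation":[0,0,0],"claw":1},{"offset":[-0.01,-0.005,0.43],"rotation":[0,0,0],"claw":1}]'

```text
clock: 4.43
tcp_pos: [0.5737, 0.0487, 0.0341]
orientation: [1.625, 2.685, 0.003]
contact_force: [1.4, -0.5, 0.8]
grip_width: 0.0852
gripper_force: 0.0
```

```bash
python3 -c "
from go import *
to([.5717,.0473,.031],down)"
```

```text
tcp [0.5737 0.0487 0.0341] off [-0.002 -0.016  0.021] rot [0.002 0.001 0.001] F [ 1.41 -0.5   0.8 ] t 4.43 j [ 0.19  0.62 -0.5   1.91  0.44  0.71 -0.09]
```

Call:
drive_tool --force 25 --rows '[{"offset":[0,-0.016,0.02],"rotation":[0,0,0],"claw":1},{"offset":[0,-0.016,0.02],"rotation":[0,0,0],"claw":1},{"offset":[0,-0.016,0.02],"rotation":[0,0,0],"claw":0.5},{"offset":[0,-0.016,0.02],"rotation":[0,0,0],"claw":0.3},{"offset":[0,-0.016,0.02],"rotation":[0,0,0],"claw":0.2},{"offset":[0,-0.016,0.02],"rotation":[0,0,0],"claw":0.2},{"offset":[0,-0.016,0.02],"rotation":[0,0,0],"claw":0.2},{"offset":[0,-0.016,0.02],"rotation":[0,0,0],"claw":0.2},{"offset":[0,-0.016,0.02],"rotation":[0,0,0],"claw":0.2},{"offset":[0,-0.016,0.02],"rotation":[0,0,0],"claw":0.2}]'

```text
clock: 5.27
tcp_pos: [0.5715, 0.0481, 0.0296]
orientation: [1.624, 2.687, 0.004]
contact_force: [4.4, 2.9, 3.9]
grip_width: 0.0309
gripper_force: 26.2
```

```bash
python3 - <<'E'
from go import *
to([.5717,.0473,.031],down)
f=grab_frame('wrist');save(f,'w2.png')
E
```

```text
tcp [0.5715 0.0481 0.0296] off [-0.005 -0.001 -0.009] rot [0.002 0.    0.002] F [4.41 2.93 3.86] t 5.27 j [ 0.19  0.63 -0.5   1.92  0.45  0.7  -0.09]
```

View pics/w2.png

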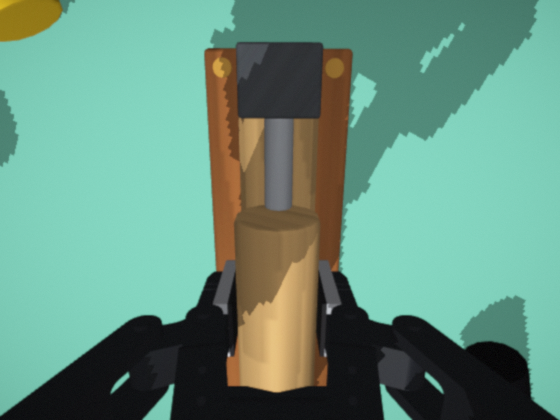

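The blank is gripped; the -u pin (top, 278,200) touches or nearly touches its end. I push gently that way (tool +x).

Call:
drive_tool --rows '[{"offset":[0.01,0.004,-0.004],"rotation":[0,0,0],"claw":0.2},{"offset":[0.02,0.004,-0.004],"rotation":[0,0,0],"claw":0.2},{"offset":[0.03,0.004,-0.004],"rotation":[0,0,0],"claw":0.2},{"offset":[0.04,0.004,-0.004],"rotation":[0,0,0],"claw":0.2},{"offset":[0.04,0.004,-0.004],"rotation":[0,0,0],"claw":0.2},{"offset":[0.04,0.004,-0.004],"rotation":[0,0,0],"claw":0.2}]'

```text
clock: 5.82
tcp_pos: [0.5697, 0.0506, 0.0299]
orientation: [1.626, 2.683, 0.0]
contact_force: [7.9, -3.9, 1.8]
grip_width: 0.031
gripper_force: 26.9
```

```bash
python3 -c "
from go import *
to([.5717,.0473,.031],down); print(get_obs()['contact_force']@u)"
```

```text
tcp [0.5697 0.0506 0.0299] off [-0.026  0.002 -0.007] rot [0.001 0.002 0.001] F [ 7.9  -3.85  1.75] t 5.82 j [ 0.18  0.63 -0.49  1.92  0.45  0.7  -0.1 ]
7.067824017971382
```

Call:
drive_tool --rows '[{"offset":[0.01,0,0],"rotation":[0,0,0],"claw":0.2},{"offset":[0.02,0,0],"rotation":[0,0,0],"claw":0.2},{"offset":[0.03,0,0],"rotation":[0,0,0],"claw":0.2},{"offset":[0.03,0,0],"rotation":[0,0,0],"claw":0.2},{"offset":[0.03,0,0],"rotation":[0,0,0],"claw":0.2}]'

```text
clock: 6.23
tcp_pos: [0.5695, 0.0506, 0.03]
orientation: [1.629, 2.677, -0.003]
contact_force: [12.5, -11.5, -1.5]
grip_width: 0.0314
gripper_force: 27.2
```

```bash
python3 -c "
from go import *
to([.5717,.0473,.031],down); print(get_obs()['contact_force']@u)
f=grab_frame('wrist');save(f,'w3.png')"
```

```text
tcp [0.5695 0.0506 0.03  ] off [-0.026  0.003 -0.006] rot [ 0.001  0.004 -0.001] F [ 12.47 -11.48  -1.51] t 6.23 j [ 0.17  0.62 -0.49  1.93  0.45  0.7  -0.11]
15.945228623083095
```

View pics/w3.png

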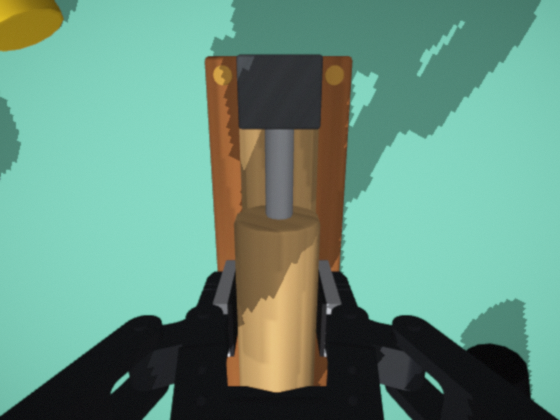

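The blank stops dead at 16 N with no advance and the visible pin length unchanged, so that end is solid. I slide it toward the other pin.

Call:
drive_tool --rows '[{"offset":[-0.02,0,0],"rotation":[0,0,0],"claw":0.2},{"offset":[-0.04,0,0],"rotation":[0,0,0],"claw":0.2},{"offset":[-0.06,0,0],"rotation":[0,0,0],"claw":0.2},{"offset":[-0.08,0,0],"rotation":[0,0,0],"claw":0.2},{"offset":[-0.1,0,0],"rotation":[0,0,0],"claw":0.2},{"offset":[-0.12,0,0],"rotation":[0,0,0],"claw":0.2},{"offset":[-0.14,0,0],"rotation":[0,0,0],"claw":0.2},{"offset":[-0.16,0,0],"rotation":[0,0,0],"claw":0.2},{"offset":[-0.18,0,0],"rotation":[0,0,0],"claw":0.2},{"offset":[-0.2,0,0],"rotation":[0,0,0],"claw":0.2},{"offset":[-0.2,0,0],"rotation":[0,0,0],"claw":0.2}]'

```text
clock: 7.2
tcp_pos: [0.5795, 0.0319, 0.0297]
orientation: [-1.624, -2.689, -0.003]
contact_force: [3.3, 3.5, 5.2]
grip_width: 0.0313
gripper_force: 26.6
```

```bash
python3 -c "
from go import *
to([.5695,.0506,.03],down); print(get_obs()['contact_force']@u)"
```

```text
tcp [0.5795 0.0319 0.0297] off [ 0.141 -0.001 -0.002] rot [ 0.001 -0.001  0.002] F [3.28 3.54 5.24] t 7.2 j [ 0.22  0.64 -0.5   1.9   0.45  0.71 -0.06]
-1.6241873324978835
```

It has passed the +u pin tip by about 7 mm with almost no force, so this end is drilled. I go on to the post.

Call:
drive_tool --rows '[{"offset":[-0.02,0,0],"rotation":[0,0,0],"claw":0.2},{"offset":[-0.04,0,0],"rotation":[0,0,0],"claw":0.2},{"offset":[-0.06,0,0],"rotation":[0,0,0],"claw":0.2},{"offset":[-0.08,0,0],"rotation":[0,0,0],"claw":0.2},{"offset":[-0.1,0,0],"rotation":[0,0,0],"claw":0.2},{"offset":[-0.12,0,0],"rotation":[0,0,0],"claw":0.2},{"offset":[-0.14,0,0],"rotation":[0,0,0],"claw":0.2},{"offset":[-0.16,0,0],"rotation":[0,0,0],"claw":0.2},{"offset":[-0.175,0,0],"rotation":[0,0,0],"claw":0.2},{"offset":[-0.175,0,0],"rotation":[0,0,0],"claw":0.2},{"offset":[-0.175,0,0],"rotation":[0,0,0],"claw":0.2}]'

```text
clock: 8.12
tcp_pos: [0.591, 0.0098, 0.0297]
orientation: [-1.622, -2.688, -0.003]
contact_force: [0.8, 5.7, 6.1]
grip_width: 0.031
gripper_force: 26.6
```

```bash
python3 -c "
from go import *
to([.5695,.0506,.03],down); print(get_obs()['contact_force']@u)
f=grab_frame('wrist');save(f,'w4.png');g=grab_frame('top')['frame'][180:245,225:312];g=cv2.resize(g,None,fx=6,fy=6)
w=cv2.resize(f['frame'],(365,274));cv2.imwrite('pics/w4.png',np.vstack([cv2.resize(g,(365,273)),w])[:,:,::-1])"
```

```text
tcp [0.591  0.0098 0.0297] off [ 0.308  0.    -0.001] rot [ 0.    -0.001  0.003] F [0.77 5.7  6.15] t 8.12 j [ 0.25  0.65 -0.5   1.87  0.44  0.73 -0.01]
-4.697989262896414
```

View pics/w4.png

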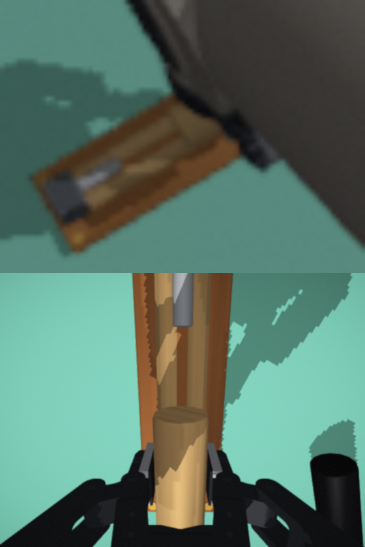

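Travel is 46 mm of the 46 mm expected, and the blank sits deep against the +u post. I push slightly more to feel the stop.

Call:
drive_tool --rows '[{"offset":[-0.01,0,0],"rotation":[0,0,0],"claw":0.2},{"offset":[-0.02,0,0],"rotation":[0,0,0],"claw":0.2},{"offset":[-0.03,0,0],"rotation":[0,0,0],"claw":0.2},{"offset":[-0.03,0,0],"rotation":[0,0,0],"claw":0.2},{"offset":[-0.03,0,0],"rotation":[0,0,0],"claw":0.2}]'

```text
clock: 8.63
tcp_pos: [0.591, 0.0098, 0.0296]
orientation: [-1.616, -2.687, -0.005]
contact_force: [-5.3, 13.8, 10.0]
grip_width: 0.0309
gripper_force: 26.9
```

```bash
python3 -c "
from go import *
to([.5695,.0506,.03],down); print(get_obs()['contact_force']@u)"
```

```text
tcp [0.591  0.0098 0.0296] off [ 0.308  0.001 -0.   ] rot [-0.    -0.004  0.004] F [-5.32 13.76 10.01] t 8.63 j [ 0.26  0.65 -0.5   1.87  0.44  0.73 -0.  ]
-14.663014183563051
```

The post stop is felt at 14.7 N with no movement. Now I withdraw to the middle.

Call:
drive_tool --rows '[{"offset":[0.03,0,0],"rotation":[0,0,0],"claw":0.2},{"offset":[0.06,0,0],"rotation":[0,0,0],"claw":0.2},{"offset":[0.09,0,0],"rotation":[0,0,0],"claw":0.2},{"offset":[0.12,0,0],"rotation":[0,0,0],"claw":0.2},{"offset":[0.15,0,0],"rotation":[0,0,0],"claw":0.2},{"offset":[0.18,0,0],"rotation":[0,0,0],"claw":0.2},{"offset":[0.21,0,0],"rotation":[0,0,0],"claw":0.2},{"offset":[0.24,0,0],"rotation":[0,0,0],"claw":0.2},{"offset":[0.27,0,0],"rotation":[0,0,0],"claw":0.2},{"offset":[0.3,0,0],"rotation":[0,0,0],"claw":0.2},{"offset":[0.31,0,0],"rotation":[0,0,0],"claw":0.2},{"offset":[0.31,0,0],"rotation":[0,0,0],"claw":0.2}]'

```text
clock: 9.63
tcp_pos: [0.5731, 0.0439, 0.0299]
orientation: [1.625, 2.686, 0.001]
contact_force: [4.8, 0.9, 3.5]
grip_width: 0.0315
gripper_force: 26.9
```

```bash
python3 -c "
from go import *
to([.5727,.0445,.03],down); print(get_obs()['contact_force']@u)"
```

```text
tcp [0.5731 0.0439 0.0299] off [ 0.005 -0.001 -0.001] rot [0.001 0.001 0.001] F [4.8  0.94 3.51] t 9.63 j [ 0.19  0.63 -0.5   1.92  0.45  0.71 -0.09]
1.3872495995825398
```

The blank is centred and clear of both pins. I firm the grip and lift.

Call:
drive_tool --force 45 --rows '[{"offset":[0,0,0],"rotation":[0,0,0],"claw":0.2},{"offset":[0,0,0],"rotation":[0,0,0],"claw":0.2},{"offset":[0,0,-0.1],"rotation":[0,0,0],"claw":0.2},{"offset":[0,0,-0.25],"rotation":[0,0,0],"claw":0.2},{"offset":[0,0,-0.4],"rotation":[0,0,0],"claw":0.2},{"offset":[0,0,-0.55],"rotation":[0,0,0],"claw":0.2},{"offset":[0,0,-0.7],"rotation":[0,0,0],"claw":0.2},{"offset":[0,0,-0.85],"rotation":[0,0,0],"claw":0.2},{"offset":[0,0,-1],"rotation":[0,0,0],"claw":0.2},{"offset":[0,0,-1],"rotation":[0,0,0],"claw":0.2}]'

```text
clock: 10.47
tcp_pos: [0.5725, 0.044, 0.1825]
orientation: [1.625, 2.686, 0.001]
contact_force: [0.4, 1.0, 0.1]
grip_width: 0.0307
gripper_force: 45.3
```

Call:
drive_tool --rows '[{"offset":[0,0,-0.2],"rotation":[0,0,0],"claw":0.2},{"offset":[0,0,-0.4],"rotation":[0,0,0],"claw":0.2},{"offset":[0,0,-0.6],"rotation":[0,0,0],"claw":0.2},{"offset":[0,0,-0.8],"rotation":[0,0,0],"claw":0.2},{"offset":[0,0,-0.8],"rotation":[0,0,0],"claw":0.2}]'

```text
clock: 10.88
tcp_pos: [0.5733, 0.0444, 0.3038]
orientation: [1.624, 2.684, 0.004]
contact_force: [0.4, -0.6, 0.4]
grip_width: 0.0305
gripper_force: 45.3
```

```bash
python3 -c "
from go import *
for b in(0,-.5,-1.09):
  to([.65,.0,.3],frame([0,0,-1],[np.cos(b),np.sin(b),0])); print(get_obs()['grip_width'])"
```

```text
tcp [0.5733 0.0444 0.3038] off [-0.5    0.316  0.028] rot [-0.422 -0.698 -0.424] F [ 0.42 -0.57  0.36] t 10.88 j [ 0.32  0.31 -0.63  1.68  0.2   1.21  0.12]
0.03051755271282664
tcp [0.5733 0.0444 0.3038] off [-0.5    0.316  0.028] rot [-0.229 -0.759 -0.232] F [ 0.42 -0.57  0.36] t 10.88 j [ 0.32  0.31 -0.63  1.68  0.2   1.21  0.12]
0.03051755271282664
tcp [0.5733 0.0444 0.3038] off [-0.5    0.316  0.028] rot [ 0.002 -0.784 -0.001] F [ 0.42 -0.57  0.36] t 10.88 j [ 0.32  0.31 -0.63  1.68  0.2   1.21  0.12]
0.03051755271282664
```

Call:
drive_tool --rows '[{"offset":[-0.1,0.06,0],"rotation":[-0.023,-0.076,-0.023],"claw":0.2},{"offset":[-0.2,0.12,0],"rotation":[-0.046,-0.152,-0.046],"claw":0.2},{"offset":[-0.3,0.18,0],"rotation":[-0.069,-0.228,-0.07],"claw":0.2},{"offset":[-0.4,0.25,0],"rotation":[-0.092,-0.304,-0.093],"claw":0.2},{"offset":[-0.5,0.32,0],"rotation":[-0.115,-0.38,-0.116],"claw":0.2},{"offset":[-0.5,0.32,0],"rotation":[-0.115,-0.38,-0.116],"claw":0.2},{"offset":[-0.5,0.32,0],"rotation":[-0.115,-0.38,-0.116],"claw":0.2},{"offset":[-0.5,0.32,0],"rotation":[-0.115,-0.38,-0.116],"claw":0.2},{"offset":[-0.5,0.32,0],"rotation":[-0.115,-0.38,-0.116],"claw":0.2}]'

```text
clock: 11.63
tcp_pos: [0.6477, -0.0001, 0.297]
orientation: [0.966, 2.162, -0.248]
contact_force: [-0.2, 0.2, -0.1]
grip_width: 0.0305
gripper_force: 45.4
```

```bash
python3 -c "
from go import *
for b in(0,-.5,-1.09):
  to([.65,.0,.3],frame([0,0,-1],[np.cos(b),np.sin(b),0]))"
```

```text
tcp [ 6.477e-01 -1.000e-04  2.970e-01] off [-0.021  0.014 -0.006] rot [-0.352 -0.35  -0.208] F [-0.24  0.21 -0.08] t 11.63 j [ 0.01  0.25 -0.5   2.    1.15  0.92 -0.47]
tcp [ 6.477e-01 -1.000e-04  2.970e-01] off [-0.021  0.014 -0.006] rot [-0.115 -0.383 -0.112] F [-0.24  0.21 -0.08] t 11.63 j [ 0.01  0.25 -0.5   2.    1.15  0.92 -0.47]
tcp [ 6.477e-01 -1.000e-04  2.970e-01] off [-0.021  0.014 -0.006] rot [ 0.164 -0.4    0.004] F [-0.24  0.21 -0.08] t 11.63 j [ 0.01  0.25 -0.5   2.    1.15  0.92 -0.47]
```

Working well; I complete the turn at b=-0.5.

Call:
drive_tool --rows '[{"offset":[0,0,0],"rotation":[-0.023,-0.077,-0.022],"claw":0.2},{"offset":[0,0,0],"rotation":[-0.046,-0.153,-0.045],"claw":0.2},{"offset":[0,0,0],"rotation":[-0.069,-0.23,-0.067],"claw":0.2},{"offset":[0,0,0],"rotation":[-0.092,-0.306,-0.09],"claw":0.2},{"offset":[0,0,0],"rotation":[-0.115,-0.383,-0.112],"claw":0.2},{"offset":[0,0,0],"rotation":[-0.115,-0.383,-0.112],"claw":0.2},{"offset":[0,0,0],"rotation":[-0.115,-0.383,-0.112],"claw":0.2},{"offset":[0,0,0],"rotation":[-0.115,-0.383,-0.112],"claw":0.2},{"offset":[0,0,0],"rotation":[-0.115,-0.383,-0.112],"claw":0.2},{"offset":[0,0,0],"rotation":[-0.115,-0.383,-0.112],"claw":0.2}]'

```text
clock: 12.47
tcp_pos: [0.6502, -0.001, 0.3]
orientation: [0.399, 1.529, -0.393]
contact_force: [0.6, 0.1, -0.3]
grip_width: 0.0306
gripper_force: 45.5
```

```bash
python3 -c "
from go import *
b=-.5;to([.65,.0,.2],frame([0,0,-1],[np.cos(b),np.sin(b),0]))"
```

```text
tcp [ 0.6502 -0.001   0.3   ] off [ 0.667  0.001 -0.007] rot [-0.003  0.002 -0.003] F [ 0.57  0.08 -0.28] t 12.47 j [-0.24  0.55 -0.37  2.34  2.1   1.6  -1.23]
```

Call:
drive_tool --rows '[{"offset":[0.1,0,0.1],"rotation":[0,0,0],"claw":0.2},{"offset":[0.2,0,0.2],"rotation":[0,0,0],"claw":0.2},{"offset":[0.3,0,0.3],"rotation":[0,0,0],"claw":0.2},{"offset":[0.4,0,0.4],"rotation":[-0.001,0.001,-0.001],"claw":0.2},{"offset":[0.5,0,0.4],"rotation":[-0.002,0.001,-0.002],"claw":0.2},{"offset":[0.6,0,0.4],"rotation":[-0.003,0.002,-0.003],"claw":0.2},{"offset":[0.665,0,0.4],"rotation":[-0.003,0.002,-0.003],"claw":0.2},{"offset":[0.665,0,0.4],"rotation":[-0.003,0.002,-0.003],"claw":0.2},{"offset":[0.665,0,0.4],"rotation":[-0.003,0.002,-0.003],"claw":0.2},{"offset":[0.665,0,0.4],"rotation":[-0.003,0.002,-0.003],"claw":0.2}]'

```text
clock: 13.3
tcp_pos: [0.703, -0.0286, 0.2014]
orientation: [0.388, 1.534, -0.389]
contact_force: [0.3, -0.5, -0.4]
grip_width: 0.0309
gripper_force: 45.5
```

```bash
python3 - <<'E'
from go import *
b=-.5;to([.65,.0,.2],frame([0,0,-1],[np.cos(b),np.sin(b),0]))
a=grab_frame('top')['frame'];c=grab_frame('scene')
s=c['frame']
cv2.imwrite('pics/end.png',np.hstack([cv2.resize(a[90:300,150:430],(400,300)),cv2.resize(s[60:270,140:420],(400,300))])[:,:,::-1])
P=cloud(c);hsv=cv2.cvtColor(s,cv2.COLOR_RGB2HSV)
m=(c['z_map']>0)&(P[...,2]>.14)&(P[...,2]<.26)&(hsv[...,1]>75)&(hsv[...,0]>8)&(hsv[...,0]<30)&(abs(P[...,0]-.69)<.04)
if m.sum():print(m.sum(),np.percentile(P[m],[1,50,99],axis=0).round(3))
E
```

```text
tcp [ 0.703  -0.0286  0.2014] off [ 0.009 -0.001 -0.402] rot [0.002 0.001 0.   ] F [ 0.3  -0.48 -0.43] t 13.3 j [-0.2   0.8  -0.29  2.24  2.27  1.65 -1.35]
353 [[ 0.656 -0.03   0.173]
 [ 0.688 -0.01   0.239]
 [ 0.701  0.07   0.246]]
```

View pics/end.png

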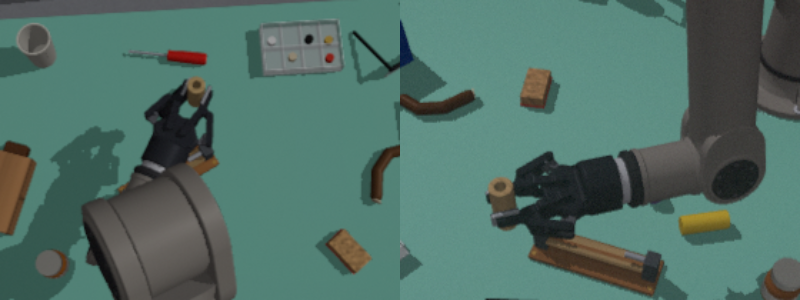

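The final picture shows the empty cradle, bystanders where they were, and the blank upright in the fingers with its hole facing up at (197,85) in the top view and (503,185) in the scene view. Its top is at about 0.245 m, so its middle is at about 0.203 m. I let it settle.

Call:
drive_tool --rows '[{"offset":[0.01,0,0],"rotation":[0,0,0],"claw":0.2},{"offset":[0.01,0,0],"rotation":[0,0,0],"claw":0.2},{"offset":[0.01,0,0],"rotation":[0,0,0],"claw":0.2},{"offset":[0.01,0,0],"rotation":[0,0,0],"claw":0.2},{"offset":[0.01,0,0],"rotation":[0,0,0],"claw":0.2},{"offset":[0.01,0,0],"rotation":[0,0,0],"claw":0.2}]'

```text
clock: 13.9
tcp_pos: [0.7027, -0.0287, 0.1984]
orientation: [0.387, 1.535, -0.39]
contact_force: [0.1, -0.2, -0.6]
grip_width: 0.0307
gripper_force: 45.5
```

```bash
python3 -c "
from h import *
o=get_obs();print(o['tcp_pos'],abs(o['qvel']).max(),o['gripper_force']);print(hand_in())"
```

```text
[ 0.70267151 -0.02869814  0.19844759] 0.0031859157706579117 45.459421277046204
the job is handed in; nothing more can be done
None
```

I handed the job in: the drilled end was at the pin on the robot's right (the other end is solid), that pin went in until the post stopped the blank, and the gripper now holds the blank still, hole straight up, with its middle about 20 cm above the table.

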